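# Set and lock the depth dial of a relief-carving stand

### The job

Turn the black depth knob on the carving stand until its pointer points at the small steel rider on the edge of the dial, then lock the setting: push the lever of the lock ring under the dial round clockwise (seen from above) until it comes up against its stop, and tighten it firmly with about 15 N of push at the upright post, never more than 20 N or the thread strips. The pointer must still be on the rider when you let go; do not shift the rider, and leave the pail, bottle, chisel and sanding block alone.

Things in the scene. Friction and masses are not known exactly. Their poses are not given: they have to be found in the camera images.
- stand: Grey carving depth stand fixed to the table: foot plate 150 x 150 mm, housing 105 x 105 mm up to 60 mm high; above it on one upright axis the steel lock ring (62 to 76 mm high), round aluminium dial (84 mm diameter, 79 to 83 mm high) and black knob. On its -y side a steel arm (top 52 mm) reaches over a wooden panel. Origin on the axis at table height, z up.
- knob_grip (a point): Middle of the knob's bar grip, on the upright axis, 102.5 mm above the table. The black bar is 50 mm long, 14 mm thick, 89 to 116.5 mm high, on a 44 mm skirt just over the dial; grip it across the 14 mm. It resists with 0.12 N m and stays where it is left.
- pointer_tip (a point): Outer end of the knob's thin pointer nose, 38 mm from the axis, 87 mm high. The pointer lies along the bar, so the bearing from knob_grip to pointer_tip is the bar's direction. It starts 0.5 to 1.5 rad counter-clockwise (from above) of the rider.
- rider_mark (a point): Inner end of the rider, 38 mm from the axis, 86.5 mm high: a small dark steel clip (6 to 14 mm wide, reaching 52 mm from the axis, top 90 mm high) on the dial's edge. The pointer is right when pointer_tip is over this point. The rider shifts if pushed hard.
- lever_post (a point): Top centre of the upright round steel post (12 mm diameter, free from 73 to 102 mm high) at the end of the lock ring's flat lever, 70 mm from the axis; it goes round the axis with the ring. Lever bar 14 mm wide, 65 to 73 mm high.
- clamp (a joint): Wind-up of the clamp sleeve hidden inside the ring (rad), 0 while loose. The loose ring takes a steady 5.7 N at the post and stays where left. After 0.6 to 1.1 rad clockwise it meets its stop and winds the clamp up: 7 N at the post to begin, then 5 N more per mm of post travel (25 N m per rad). It holds up to 0.02 of wind-up when let go. Tight: 0.012 or more (11.5 N); strips beyond 0.045 (23 N).
- pail: Loose open metal pail, 104 mm diameter (side handles wider), 75 mm high, to the stand's +y side; leave it alone. Origin under its centre.
- bottle: Loose brown bottle with a brass cap, 46 mm diameter, 115 mm high; leave it alone. Origin under its centre.
- chisel: Loose carving chisel with a wooden handle, 190 mm long, lying flat beyond the stand; leave it alone. It lies along its own x.
- sanding_block: Loose cork sanding block 90 x 50 x 30 mm beyond the panel; leave it alone. Origin under its centre.

How it is judged:
On the way, in this order (a step that is already met when the one before it is completed fails the run):
1. the pointer is set on the rider while the ring is still loose (horizontal distance between pointer_tip and rider_mark below 0.0035 m and value of joint clamp below 0.004 rad), for 0.3 s.
2. the lock ring is tight with the pointer still on the rider (horizontal distance between pointer_tip and rider_mark below 0.0035 m and value of joint clamp above 0.012 rad), for 0.3 s.
At the end, for the whole second after the job is handed in: The pointer tip is within 3.5 mm of the rider's mark (seen from above), the lock ring is tight (the clamp stays wound up beyond 0.012 rad) and at rest (all of step 2 and velocity of joint clamp below 0.02 rad/s); the robot touches nothing.
It fails at once if the lock ring is overtightened (clamp wound up beyond 0.045 rad, about 23 N at the post) (value of joint clamp above 0.045 rad).
It fails at once if the rider is shifted by more than 3 mm (distance of rider_mark from where it was at the start of the episode above 0.003 m).
It fails at once if the pail, bottle, chisel or sanding block is moved by more than 15 mm (distance of any of pail, bottle, chisel, sanding_block from where it was at the start of the episode above 0.015 m).
It also fails if it takes over 67 s, if anything falls off the work surface, if the arm or the gripper's body presses on something with over 40 N, if the wrist force passes 120 N, or if a joint passes its speed limit or range.

### The arm

A 7-joint arm with a two-finger parallel gripper is mounted at the origin on the work surface. World frame = base frame: x ahead of the robot, y to its left, z up, the work surface at z = 0. Lengths are in m, angles in rad, forces in N, time in s.
With the tool pointing down it reaches from about 0.4 to 0.875 m from the base axis. Payload 4.4 kg.
Tool frame: the origin (TCP) lies at the very end of the fingers, on their centre line; the grasp point (between the pads) lies 19 mm behind it; z points along the fingers, y is the line along which they close (so a half turn about z gives the same grasp; the last joint's range is limited). The gripper opens to 85 mm and grips with 20 to 120 N. Pads are 22 mm wide; open, the fingers measure 114 mm over their backs; the gripper's body (76 mm by 85 mm) begins 54 mm behind the grasp point. The pads swing forward as they close: fully open they stand 13 mm farther back than shut.
Start: joints at [1.057, 0.628, 0.038, 1.517, -0.027, 0.996, -0.02], TCP at [0.281, -0.586, 0.231] pointing down, gripper open.
Joint ranges: [-3.06, 3.06], [-0.37, 2.12], [-1.25, 1.32], [0.18, 2.47], [-1.1, 4.24], [0.23, 1.98], [-2.94, 2.94]. Speed limits (rad/s): [2.57, 2.57, 3.14, 3.14, 3.14, 3.14, 3.14].

### API

Orientations are given as a 3x3 rotation matrix whose columns are the frame's x, y, z axes.
In Python, from workcell import arm gives the robot as it stands.
- The arm moves only by the shell command python3 -m inch 'ROWS' [FORCE]. ROWS is JSON, a list of rows, each an object with "jaw": the opening, from 0 (shut) to 1 (fully open); "travel": the shift along the tool's x, y, z scaled (see below), a list of three; "roll": the turn about the tool's z scaled (see below). In form: [{"jaw": jaw, "travel": [x, y, z], "roll": roll}, ...]. A call has 1 to 20 rows; each row is the pose to reach, as a shift and turn from the pose commanded when the call began, along the tool's axes at that moment; what a row does not reach only later rows make up. The controller multiplies each number of a shift by 100 mm and each number of a turn by 60 degrees. A row lasts 1/10 s, in which the tool goes at most 50 mm and 8.59 degrees, less where a joint would pass 70% of its speed; a pose out of reach is approached as far as the arm can. A call with a number of a shift or a turn outside -1 to 1 is refused whole. A call with a gripper value outside its range is refused whole. The fingers move at their own pace and stop on an object; FORCE is the grip in N (left out, the last holds). Time passes only in rows, so rows that repeat a pose let the fingers close. It gives the time, the measured TCP pose, the force, the opening and the grip force at its end, in the units of the state.
- arm.get_obs(): the state, without advancing time (a new reading comes with each control period).
- arm.camera(name): name is "side" or "top"; returns a dict with "image" (400x640x3 uint8, red, green, blue), "camera_matrix" (3x3 intrinsics, pixels), "k1" (the pictures are not rectified: a ray, as slopes to the right and down, at radius r is drawn at 1 + k1 r^2 times it, then the intrinsics apply), "cam_to_world" (4x4, takes a point from camera to world coordinates). Camera axes: x right, y down, z forward; pixel columns grow to the right and rows downward; lengths in m; the calibration is good to about 2 mm. A picture is of the moment at which its call begins. There is no depth.
- arm.sign_off(): hands the job in; it is judged then, once.
Trained networks look in a picture, given as the dict that the camera call returned (one of the last four; its "shot" number tells which), for a name from the list of things; names that differ only in an ending like _2 or _b are one class to them, and where a whole thing is asked for, a point or a joint stands for the part that bears it (a point fixed in the world has none). Each returns a list of dicts, best first, with "score" (0 to 1); they miss things now and then, are a little off and sometimes report something else, mostly with a low value. They report only what shows in the picture. A call takes as long as a camera call.
- arm.trace(picture, thing): "pixels" (400x640 bool, what is visible of it) and "bbox" ([left, top, right, bottom] in pixels, round what is visible of it).
The state is a dict: "t": time; "joint_pos": joint angles; "joint_velocities": joint speeds; "joint_efforts": joint torques, N m; "ee_pos": TCP position; "tool_rot": TCP orientation; "ft_force": force on the tool from outside, world axes, zero at the start; "moment": the same for the moment, N m; "finger_gap": finger opening in m; "finger_force": force on a finger pad.
Only numpy, scipy, OpenCV 4.12 (cv2) and the standard library are available. Lean on these libraries where they do the work, as an engineer would, in place of code of your own. Each camera call takes 0.05 s, during which the arm holds its last target. There are 200 camera calls.

## Working session

There is one attempt and no reset: what is moved stays moved. The work goes in short steps, Python scripts to look and compute and a shell command to move; the robot and the scene stay as the last step left them, time stands still between calls to the robot, and variables do not carry over. Pictures are saved under pics/ and viewed, at most 10 in all, crops included, and the job is handed in when it is done.

```bash
mkdir -p pics; cat > h.py <<'E'
import numpy as np, cv2
from workcell import arm
def ray(p,uv):
    K=np.array(p["camera_matrix"]);T=np.array(p["cam_to_world"])
    d=np.array([(uv[0]-K[0,2])/K[0,0],(uv[1]-K[1,2])/K[1,1]]);s=d.copy()
    for _ in range(20): s=d/(1+p["k1"]*(s@s))
    return T[:3,3],T[:3,:3]@np.array([s[0],s[1],1.])
def atz(p,uv,z):
    o,d=ray(p,uv);return o+d*(z-o[2])/d[2]
def proj(p,X):
    K=np.array(p["camera_matrix"]);T=np.array(p["cam_to_world"])
    c=T[:3,:3].T@(np.array(X)-T[:3,3]);s=c[:2]/c[2];s=s*(1+p["k1"]*(s@s))
    return K[:2,:2]@s+K[:2,2]
def tri(a,ua,b,ub):
    A=[];y=[]
    for p,u in((a,ua),(b,ub)):
        o,d=ray(p,u);d=d/np.linalg.norm(d);M=np.eye(3)-np.outer(d,d);A.append(M);y.append(M@o)
    return np.linalg.solve(sum(A),sum(y))
def cen(m):
    v,u=np.nonzero(m);return np.array([u.mean(),v.mean()])
E
python3 - <<'E'
from h import *
o=arm.get_obs();print({k:np.round(v,3).tolist() for k,v in o.items()})
for n in("top","side"):
    p=arm.camera(n);cv2.imwrite(f"pics/{n}0.png",p["image"][:,:,::-1]);print(n,np.round(p["cam_to_world"],3).tolist(),p["k1"],np.round(p["camera_matrix"],1).tolist())
    for t in("stand","knob_grip","pointer_tip","rider_mark","lever_post","pail","bottle"):
        r=arm.trace(p,t)
        for x in r[:2]:print(t,round(x["score"],2),x["bbox"],cen(x["pixels"]).round(1),x["pixels"].sum())
E
```

```text
{'t': 0.0, 'joint_pos': [1.057, 0.629, 0.038, 1.518, -0.027, 0.996, -0.02], 'joint_velocities': [0.0, 0.001, -0.001, -0.001, 0.0, -0.0, -0.002], 'joint_efforts': [-0.0, -56.341, 1.226, -19.344, 0.011, 0.011, -0.0], 'ee_pos': [0.281, -0.585, 0.23], 'tool_rot': [[0.901, 0.433, -0.001], [0.433, -0.901, 0.002], [0.0, -0.002, -1.0]], 'ft_force': [-0.134, -0.137, 0.602], 'moment': [-0.004, 0.007, 0.008], 'finger_force': 0.0, 'finger_gap': 0.086}
top [[-0.014, -0.992, 0.127, 0.496], [-1.0, 0.018, 0.026, 0.055], [-0.028, -0.127, -0.992, 1.175], [0.0, 0.0, 0.0, 1.0]] -0.0716119443112278 [[445.0, 0.0, 317.0], [0.0, 445.0, 208.1], [0.0, 0.0, 1.0]]
stand 0.95 [309.5, 228.5, 418.7, 293.0] [360.3 258.8] 5259
knob_grip 0.68 [334.0, 248.2, 347.8, 272.4] [341.9 260.9] 235
knob_grip 0.36 [316.3, 240.1, 328.7, 254.6] [321.2 246.9] 81
pointer_tip 0.7 [333.4, 248.5, 350.4, 269.1] [341.7 260.8] 276
lever_post 0.42 [312.8, 239.4, 330.9, 255.1] [321.1 246.7] 104
pail 0.93 [217.0, 229.4, 277.3, 289.9] [247.2 259.5] 1678
bottle 0.7 [258.3, 193.5, 279.7, 211.8] [266.8 204.8] 300
side [[-0.964, -0.152, 0.22, 0.411], [-0.266, 0.487, -0.832, 0.926], [0.02, -0.86, -0.51, 0.608], [0.0, 0.0, 0.0, 1.0]] -0.13000677205818892 [[456.2, 0.0, 313.0], [0.0, 456.2, 204.0], [0.0, 0.0, 1.0]]
stand 0.71 [337.2, 183.1, 402.2, 249.1] [371.1 220.9] 3513
knob_grip 0.77 [366.1, 186.4, 381.7, 202.9] [372.3 196.1] 264
pointer_tip 0.85 [364.5, 185.9, 382.0, 205.3] [372.5 196.7] 292
pointer_tip 0.29 [334.4, 180.7, 401.6, 250.6] [371.2 220.7] 3602
lever_post 0.51 [349.4, 203.4, 388.0, 220.3] [356.9 212.2] 168
pail 0.58 [314.8, 244.9, 384.2, 316.5] [347.4 281.8] 3333
bottle 0.69 [273.4, 220.6, 298.7, 274.3] [285.  250.3] 1015
```

```bash
python3 - <<'E'
import cv2
a=cv2.imread("pics/top0.png")[190:310,210:430];b=cv2.imread("pics/side0.png")[160:320,260:430]
cv2.imwrite("pics/a.png",cv2.resize(a,None,fx=3.6,fy=3.6,interpolation=cv2.INTER_CUBIC))
cv2.imwrite("pics/b.png",cv2.resize(b,None,fx=3.6,fy=3.6,interpolation=cv2.INTER_CUBIC))
E
```

```text
(no output)
```

View pics/a.png

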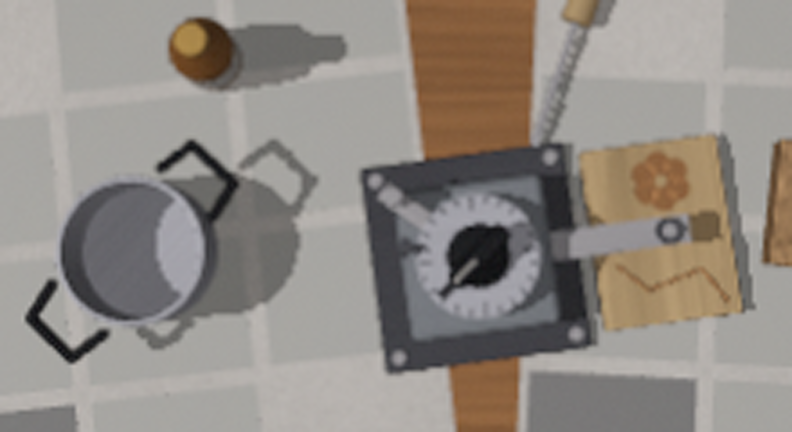

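View pics/b.png

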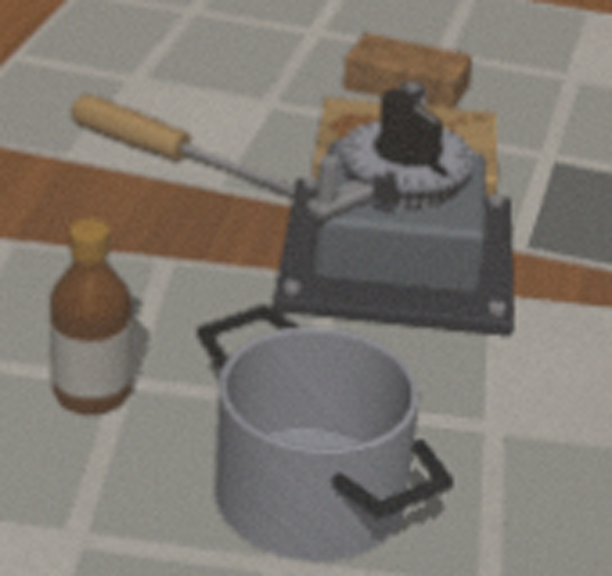

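The top view shows the knob at about px (342,261) with its pointer to the lower left, the rider left of the dial at about (322,258), and the lever post at about (318,244). The side view agrees. Next I'll rectify averaged images onto the dial plane.

```bash
cat > rect.py <<'E'
from h import *
def rect(name,c,z,n=6,half=0.065,N=390):
    ps=[arm.camera(name) for _ in range(n)];p=ps[0];im=np.mean([q["image"].astype(np.float32) for q in ps],0)
    # rows: +x up ; cols: +y left
    g=np.linspace(half,-half,N);mp=np.zeros((N,N,2),np.float32)
    for i in range(N):
        for j in range(N): mp[i,j]=proj(p,[c[0]+g[i],c[1]+g[j],z])
    return p,cv2.remap(im,mp[...,0],mp[...,1],cv2.INTER_CUBIC).clip(0,255).astype(np.uint8)
E
python3 - <<'E'
from rect import *
t=arm.camera("top");s=arm.camera("side")
kt=arm.trace(t,"knob_grip")[0];ks=arm.trace(s,"knob_grip")[0]
X=tri(t,cen(kt["pixels"]),s,cen(ks["pixels"]));print("knob tri",X.round(4))
c=X[:2]
out=[]
for n in("top","side"):
    p,r=rect(n,c,0.0865);np.save(f"r_{n}.npy",r);out.append(r[:,:,::-1])
np.save("c.npy",c)
v=np.hstack(out).copy()
for k in(0,390):
    cv2.circle(v,(195+k,195),int(42*3),(0,255,0),1);cv2.drawMarker(v,(195+k,195),(0,0,255),0,8)
cv2.imwrite("pics/r1.png",v)
E
```

```text
knob tri [0.5068 0.0257 0.0985]
```

View pics/r1.png

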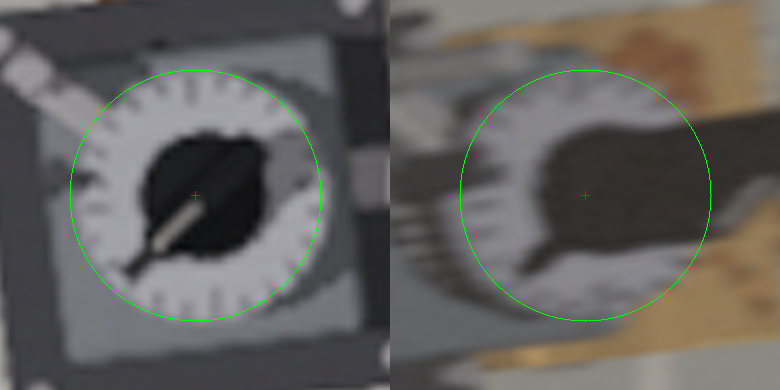

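```bash
python3 - <<'E'
from rect import *
from scipy.optimize import minimize
c=np.load("c.npy");out=[]
th=np.linspace(0,2*np.pi,360,endpoint=False)
for n in("top","side"):
    p,r=rect(n,c,0.083);g=cv2.GaussianBlur(r[:,:,2].astype(np.float32),(0,0),1.5)  # blue? index2=blue of RGB
    best=None
    sel=np.ones(360,bool)
    if n=="side": sel=(th>np.radians(20))&(th<np.radians(340))
    for u in np.arange(175,225,1.):
        for v in np.arange(175,225,1.):
            def s(R): return cv2.remap(g,(u-R*np.cos(th)*1)[None].astype(np.float32),(v-R*np.sin(th))[None].astype(np.float32),cv2.INTER_LINEAR)[0]
            d=np.clip(s(122)-s(130),-10,30).mean()
            if best is None or d>best[0]:best=(d,u,v)
    d,u,v=best;cc=c+np.array([195-v,195-u])*(0.13/389);print(n,best,"axis",cc.round(4))
    p,r2=rect(n,cc,0.0885)
    np.save(f"q_{n}.npy",np.r_[cc])
    w=cv2.resize(r2[:,:260],None,fx=1.5,fy=1.5,interpolation=cv2.INTER_CUBIC)[:,:,::-1].copy()
    C=np.array([195,195])*1.5
    for b in (1.3,1.4,1.5,1.6): # bearing lines
        q=[C+np.array([-np.sin(b),-np.cos(b)])*R*4.49 for R in(52,58)]
        cv2.line(w,tuple(q[0].astype(int)),tuple(q[1].astype(int)),(0,255,0),1)
    for R in(38,52): cv2.ellipse(w,tuple(C.astype(int)),(int(R*4.49),)*2,0,200,240,(0,255,255),1)
    for b in (2.3,2.4,2.5):
        q=[C+np.array([-np.sin(b),-np.cos(b)])*R*4.49 for R in(40,50)]
        cv2.line(w,tuple(q[0].astype(int)),tuple(q[1].astype(int)),(0,0,255),1)
    out.append(w)
cv2.imwrite("pics/r2.png",np.hstack(out))
E
```

```text
top (np.float32(21.767612), np.float64(202.0), np.float64(196.0)) axis [0.5064 0.0234]
side (np.float32(11.512945), np.float64(207.0), np.float64(190.0)) axis [0.5084 0.0217]
```

View pics/r2.png

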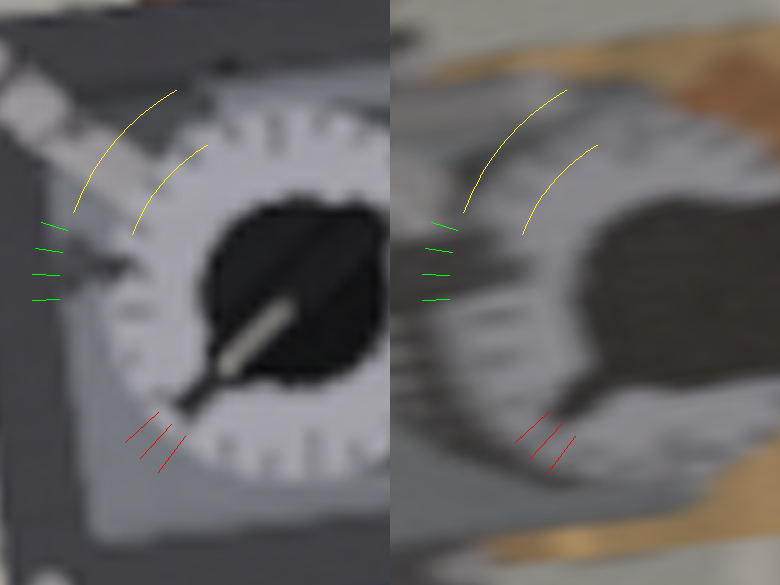

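The rectified views put the axis at about (0.507, 0.0226). The pointer bearing is about 2.36 rad, the rider about 1.42 and the post about 0.95. I'll go above the knob now.

```bash
for i in 1 2 3 4; do python3 -m inch '[{"jaw":0.45,"travel":[0.33,-0.32,0],"roll":0},{"jaw":0.45,"travel":[0.66,-0.64,0],"roll":0},{"jaw":0.45,"travel":[1,-0.96,0],"roll":0}]' >/dev/null; done
python3 -m inch '[{"jaw":0.45,"travel":[0.33,-0.32,0],"roll":0},{"jaw":0.45,"travel":[0.675,-0.66,0],"roll":0},{"jaw":0.45,"travel":[0.675,-0.66,0],"roll":-0.14},{"jaw":0.45,"travel":[0.675,-0.66,0],"roll":-0.28},{"jaw":0.45,"travel":[0.675,-0.66,0],"roll":-0.42},{"jaw":0.45,"travel":[0.675,-0.66,0],"roll":-0.56},{"jaw":0.45,"travel":[0.675,-0.66,0],"roll":-0.7},{"jaw":0.45,"travel":[0.675,-0.66,0],"roll":-0.84},{"jaw":0.45,"travel":[0.675,-0.66,0],"roll":-0.98},{"jaw":0.45,"travel":[0.675,-0.66,0],"roll":-1},{"jaw":0.45,"travel":[0.675,-0.66,0],"roll":-1}]' >/dev/null
python3 -m inch '[{"jaw":0.45,"travel":[0,0,0],"roll":-0.14},{"jaw":0.45,"travel":[0,0,0],"roll":-0.28},{"jaw":0.45,"travel":[0,0,0],"roll":-0.42},{"jaw":0.45,"travel":[0,0,0],"roll":-0.56},{"jaw":0.45,"travel":[0,0,0],"roll":-0.7},{"jaw":0.45,"travel":[0,0,0],"roll":-0.825},{"jaw":0.45,"travel":[0,0,0],"roll":-0.825},{"jaw":0.45,"travel":[0,0,0],"roll":-0.825}]'
cat > st.py <<'E'
from h import *
o=arm.get_obs();R=np.array(o["tool_rot"]);print("t",round(o["t"],2),"p",np.round(o["ee_pos"],4),"brg x",round(np.arctan2(R[1,0],R[0,0]),3),"gap",o["finger_gap"],"F",np.round(o["ft_force"],1),"M",np.round(o["moment"],2),"ff",o["finger_force"],"j",np.round(o["joint_pos"],2))
import sys
if len(sys.argv)>3:
    d=np.array([float(a) for a in sys.argv[1:4]])-o["ee_pos"];print("travel",np.round(R.T@d*10,3))
E
python3 st.py 0.5074 0.0226 0.093
```

```text
t: 5.9
ee_pos: [0.508, 0.022, 0.2313]
tool_rot: [[-0.706, 0.709, -0.0], [0.709, 0.706, -0.0], [-0.0, -0.0, -1.0]]
ft_force: [-0.1, 0.3, -0.2]
finger_gap: 0.0388
finger_force: 0.0
t 5.9 p [0.508  0.022  0.2313] brg x 2.354 gap 0.03875149172004372 F [-0.1  0.3 -0.2] M [-0.06  0.02 -0.01] ff 0.0 j [ 0.28  0.47 -0.54  1.9   0.32  0.86  0.36]
travel [ 0.009 -0.     1.383]
```

```bash
python3 -m inch '[{"jaw":0.45,"travel":[0,0,0.3],"roll":0},{"jaw":0.45,"travel":[0,0,0.6],"roll":0},{"jaw":0.45,"travel":[0,0,0.9],"roll":0},{"jaw":0.45,"travel":[0,0,0.9],"roll":0}]' >/dev/null
python3 -m inch '[{"jaw":0.45,"travel":[0,0,0.2],"roll":0},{"jaw":0.45,"travel":[0,0,0.36],"roll":0},{"jaw":0.45,"travel":[0,0,0.48],"roll":0},{"jaw":0.45,"travel":[0,0,0.48],"roll":0}]' >/dev/null; python3 st.py
python3 -m inch '[{"jaw":0.3,"travel":[0,0,0],"roll":0},{"jaw":0.1,"travel":[0,0,0],"roll":0},{"jaw":0.1,"travel":[0,0,0],"roll":0},{"jaw":0.1,"travel":[0,0,0],"roll":0},{"jaw":0,"travel":[0,0,0],"roll":0},{"jaw":0,"travel":[0,0,0],"roll":0},{"jaw":0,"travel":[0,0,0],"roll":0},{"jaw":0,"travel":[0,0,0],"roll":0}]' 40 >/dev/null; python3 st.py
```

```text
t 6.7 p [0.5078 0.0221 0.093 ] brg x 2.358 gap 0.03830002329756926 F [ 0.6 -0.3  0.1] M [-0.01  0.07 -0.05] ff 0.0 j [ 0.17  0.67 -0.4   2.02  0.49  0.54  0.21]
t 7.5 p [0.5086 0.0221 0.0944] brg x 2.359 gap 0.013074231189526098 F [-1.4 -0.   6.9] M [-0.11  0.22  0.02] ff 41.843987703323364 j [ 0.17  0.67 -0.4   2.02  0.49  0.54  0.21]
```

```bash
python3 -m inch '[{"jaw":0,"travel":[0,0,-0.02],"roll":0},{"jaw":0,"travel":[0,0,-0.02],"roll":0.08},{"jaw":0,"travel":[0,0,-0.02],"roll":0.16},{"jaw":0,"travel":[0,0,-0.02],"roll":0.24},{"jaw":0,"travel":[0,0,-0.02],"roll":0.32},{"jaw":0,"travel":[0,0,-0.02],"roll":0.4},{"jaw":0,"travel":[0,0,-0.02],"roll":0.48},{"jaw":0,"travel":[0,0,-0.02],"roll":0.56},{"jaw":0,"travel":[0,0,-0.02],"roll":0.64},{"jaw":0,"travel":[0,0,-0.02],"roll":0.72},{"jaw":0,"travel":[0,0,-0.02],"roll":0.8},{"jaw":0,"travel":[0,0,-0.02],"roll":0.88},{"jaw":0,"travel":[0,0,-0.02],"roll":0.9},{"jaw":0,"travel":[0,0,-0.02],"roll":0.9},{"jaw":0,"travel":[0,0,-0.02],"roll":0.9}]' >/dev/null; python3 st.py
python3 -m inch '[{"jaw":0.3,"travel":[0,0,0],"roll":0},{"jaw":0.45,"travel":[0,0,0],"roll":0},{"jaw":0.45,"travel":[0,0,0],"roll":0},{"jaw":0.45,"travel":[0,0,0],"roll":0},{"jaw":0.45,"travel":[0,0,-0.5],"roll":0},{"jaw":0.45,"travel":[0,0,-1],"roll":0},{"jaw":0.45,"travel":[0,0,-1],"roll":0}]' >/dev/null
python3 -m inch '[{"jaw":0.45,"travel":[-0.5,0,-0.2],"roll":0},{"jaw":0.45,"travel":[-1,0,-0.2],"roll":0},{"jaw":0.45,"travel":[-1,0,-0.2],"roll":0}]'>/dev/null;python3 -m inch '[{"jaw":0.45,"travel":[-0.5,0,0],"roll":0},{"jaw":0.45,"travel":[-1,0,0],"roll":0},{"jaw":0.45,"travel":[-1,0,0],"roll":0}]'; python3 st.py
cat > look.py <<'E'
from rect import *
import sys
out=[]
for n in("top","side"):
    cc=np.load(f"q_{n}.npy");p,r2=rect(n,cc,0.0885)
    w=cv2.resize(r2[:,:260],None,fx=1.5,fy=1.5,interpolation=cv2.INTER_CUBIC)[:,:,::-1].copy()
    C=np.array([195,195])*1.5
    for b in (1.3,1.4,1.5):
        q=[C+np.array([-np.sin(b),-np.cos(b)])*R*4.49 for R in(52,58)]
        cv2.line(w,tuple(q[0].astype(int)),tuple(q[1].astype(int)),(0,255,0),1)
    out.append(w)
cv2.imwrite(sys.argv[1],np.hstack(out))
E
python3 look.py pics/l1.png
```

```text
t 9.0 p [0.5078 0.0218 0.0946] brg x 1.417 gap 0.013047868516009737 F [  3.6  -0.6 -18.5] M [-0.35 -0.81 -0.1 ] ff 41.052550077438354 j [ 0.    0.64 -0.15  2.03  0.19  0.49 -0.44]
t: 10.3
ee_pos: [0.4748, -0.1836, 0.215]
tool_rot: [[0.165, 0.986, -0.002], [0.986, -0.165, -0.004], [-0.005, -0.001, -1.0]]
ft_force: [-1.2, -0.2, 0.6]
finger_gap: 0.0381
finger_force: 0.0
t 10.3 p [ 0.4748 -0.1836  0.215 ] brg x 1.405 gap 0.038138431801764475 F [-1.2 -0.2  0.6] M [0.07 0.02 0.05] ff 0.0 j [ 0.45  0.45 -0.19  1.92  0.13  0.78  0.02]
```

View pics/l1.png

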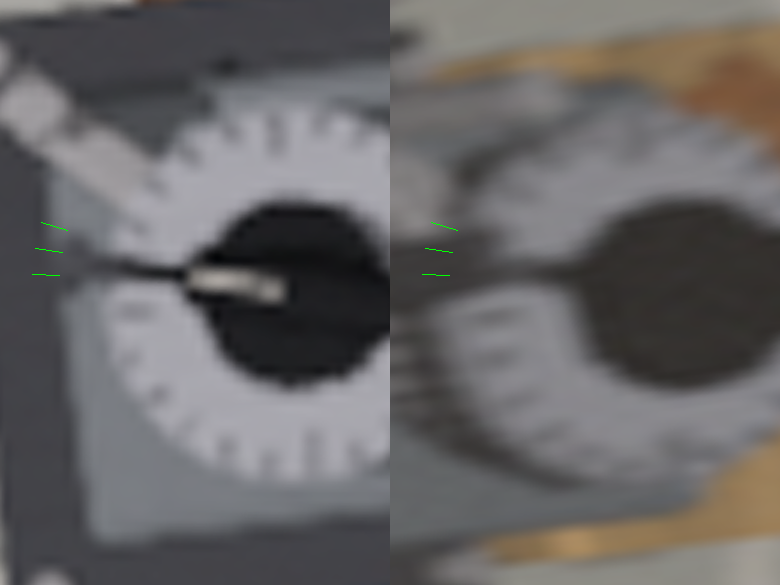

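The pointer now runs straight into the rider in both views, near (130,266) on the left and (520,270) on the right. I'll check that numerically and locate the post.

```bash
python3 - <<'E'
from rect import *
for n in("top","side"):
    cc=np.load(f"q_{n}.npy");p,r=rect(n,cc,0.0875);g=r.mean(2).astype(np.float32)
    b=np.linspace(1.1,1.75,131)
    for R in(27,30,33,36,39,42,45):
        k=389/.13*R/1000
        s=cv2.remap(g,(194.5-k*np.sin(b))[None].astype(np.float32),(194.5-k*np.cos(b))[None].astype(np.float32),1)[0]
        w=np.clip(np.percentile(s,70)-15-s,0,None);i=s.argmin();w[np.abs(b-b[i])>.2]=0
        print(n,R,round((w*b).sum()/w.sum(),3),"min",round(b[i],3),int(s.min()),int(np.median(s)))
ps={}
for n in("top","side"):
    p=arm.camera(n);ps[n]=p
    for x in arm.trace(p,"lever_post")[:2]:print(n,x["score"],np.round(x["bbox"],1),cen(x["pixels"]).round(1), atz(p,cen(x["pixels"]),.102).round(4))
t=ps["top"]["image"];s=ps["side"]["image"]
a=cv2.resize(t[225:275,300:350],(390,390),interpolation=2);b=cv2.resize(s[185:235,335:385],(390,390),interpolation=2)
cv2.imwrite("pics/post.png",np.hstack([a,b])[:,:,::-1])
E
```

```text
top 27 1.423 min 1.415 31 159
top 30 1.427 min 1.43 33 161
top 33 1.43 min 1.435 40 150
top 36 1.426 min 1.43 48 145
top 39 1.433 min 1.43 59 148
top 42 1.446 min 1.43 65 136
top 45 1.439 min 1.445 69 121
side 27 1.41 min 1.415 54 109
side 30 1.418 min 1.42 62 125
side 33 1.425 min 1.435 68 130
side 36 1.434 min 1.445 71 122
side 39 1.443 min 1.445 68 112
side 42 1.425 min 1.465 64 96
side 45 1.425 min 1.48 60 87
top 0.67 [315.7 240.1 327.1 254. ] [321.6 247.1] [0.5392 0.0727 0.102 ]
side 0.74 [365.1 183.5 384.7 205.2] [373.1 197.4] [0.5072 0.0322 0.102 ]
side 0.7 [347.1 205.1 389.2 220.2] [361.4 213. ] [0.5206 0.1063 0.102 ]
```

View pics/post.png

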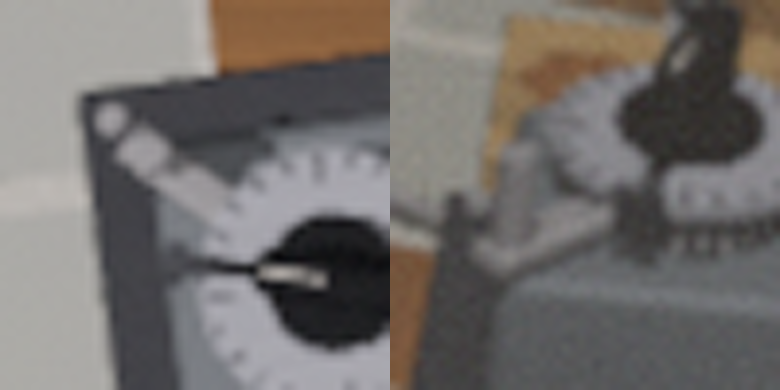

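The post top is at about (318.6,243.6) in the top image and (351.3,204.2) in the side image.

```bash
python3 - <<'E'
from h import *
t=arm.camera("top");s=arm.camera("side")
a=atz(t,(318.6,243.6),.100);b=atz(s,(351.3,204.2),.1);X=tri(t,(318.6,243.6),s,(351.3,204.2));print(a.round(4),b.round(4),X.round(4))
for q,c in((a,np.load("q_top.npy")),(b,np.load("q_side.npy")),(X,np.array([.5074,.0226]))):
    d=q[:2]-c[:2];print(np.hypot(*d).round(4),np.arctan2(d[1],d[0]).round(3))
E
python3 st.py
```

```text
[0.5479 0.0797 0.1   ] [0.549  0.0732 0.1   ] [0.5478 0.0797 0.1038]
0.07 0.936
0.0655 0.904
0.0699 0.954
t 11.8 p [ 0.4773 -0.1755  0.2153] brg x 1.416 gap 0.038640188242443446 F [ 0.4 -0.4  0.6] M [ 0.01 -0.03  0.02] ff 0.0 j [ 0.44  0.45 -0.2   1.92  0.12  0.78  0.02]
```

```bash
for i in 1 2; do python3 -m inch '[{"jaw":0.45,"travel":[0.45,0.08,0],"roll":0},{"jaw":0.45,"travel":[0.9,0.16,0],"roll":0},{"jaw":0.45,"travel":[0.9,0.16,0],"roll":0}]' >/dev/null; done
python3 -m inch '[{"jaw":0.45,"travel":[0.45,0,0],"roll":0.12},{"jaw":0.45,"travel":[0.82,0,0],"roll":0.24},{"jaw":0.45,"travel":[0.82,0,0],"roll":0.36},{"jaw":0.45,"travel":[0.82,0,0],"roll":0.455},{"jaw":0.45,"travel":[0.82,0,0],"roll":0.455},{"jaw":0.45,"travel":[0.82,0,0],"roll":0.455}]' >/dev/null; python3 st.py .5487 .079 .082
```

```text
t 13.0 p [0.5491 0.0779 0.2153] brg x 0.942 gap 0.038009807471617064 F [-0.1 -0.3 -0.1] M [-0.    0.02 -0.  ] ff 0.0 j [-0.14  0.51 -0.07  1.8   0.05  0.83 -0.87]
travel [ 0.007 -0.01   1.333]
```

```bash
python3 -m inch '[{"jaw":0.45,"travel":[0,0,0.4],"roll":0},{"jaw":0.45,"travel":[0,0,0.8],"roll":0},{"jaw":0.45,"travel":[0,0,0.9],"roll":0},{"jaw":0.45,"travel":[0,0,0.9],"roll":0}]' >/dev/null
python3 -m inch '[{"jaw":0.45,"travel":[0,-0.01,0.15],"roll":0},{"jaw":0.45,"travel":[0,-0.01,0.3],"roll":0},{"jaw":0.45,"travel":[0,-0.01,0.42],"roll":0},{"jaw":0.45,"travel":[0,-0.01,0.42],"roll":0}]' >/dev/null; python3 st.py
python3 -m inch '[{"jaw":0.3,"travel":[0,0,0],"roll":0},{"jaw":0.2,"travel":[0,0,0],"roll":0},{"jaw":0.2,"travel":[0,0,0],"roll":0},{"jaw":0.2,"travel":[0,0,0],"roll":0},{"jaw":0.2,"travel":[0,0,0],"roll":0}]' 60 >/dev/null; python3 st.py
python3 - <<'E'
from h import *
o=[]
for n,(u,v) in(("top",(319,244)),("side",(351,204))):
    o.append(cv2.resize(arm.camera(n)["image"][v-32:v+33,u-32:u+33],(390,390),interpolation=2))
cv2.imwrite("pics/cage.png",np.hstack(o)[:,:,::-1])
E
```

```text
t 13.8 p [0.5484 0.0789 0.0833] brg x 0.94 gap 0.038358568161007134 F [ 0.3 -0.5  0.4] M [0.03 0.01 0.07] ff 0.0 j [-0.16  0.7  -0.06  1.91  0.07  0.53 -0.89]
t 14.3 p [0.5486 0.0791 0.0836] brg x 0.94 gap 0.01662893401657466 F [-0.1 -0.9 -0.4] M [-0.01 -0.05  0.  ] ff 0.0 j [-0.16  0.7  -0.06  1.91  0.07  0.53 -0.89]
```

View pics/cage.png

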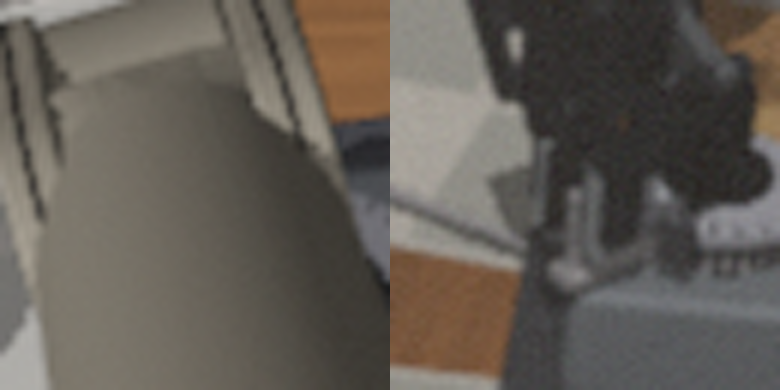

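```bash
cat > push.py <<'E'
from h import *
o=arm.get_obs();c=np.array([.5074,.0223]);p=o["ee_pos"][:2]-c;b=np.arctan2(p[1],p[0]);y=np.array(o["tool_rot"])[:2,1];x=np.array(o["tool_rot"])[:2,0]
print("t",round(o["t"],2),"tool brg",round(b,4),"r",np.hypot(*p).round(4),"xbrg",np.arctan2(x[1],x[0]).round(4),"push",round(-y@o["ft_force"][:2],2),"rad",round(x@o["ft_force"][:2],2),"Fz",round(o["ft_force"][2],2),"z",round(o["ee_pos"][2],4))
E
python3 -m inch '[{"jaw":0.2,"travel":[-0.001,0.035,0],"roll":0.048},{"jaw":0.2,"travel":[-0.0035,0.07,0],"roll":0.096},{"jaw":0.2,"travel":[-0.008,0.105,0],"roll":0.143},{"jaw":0.2,"travel":[-0.014,0.139,0],"roll":0.191},{"jaw":0.2,"travel":[-0.022,0.173,0],"roll":0.239}]' >/dev/null; python3 push.py
python3 -m inch '[{"jaw":0.2,"travel":[-0.001,0.035,0],"roll":0.048},{"jaw":0.2,"travel":[-0.0035,0.07,0],"roll":0.096},{"jaw":0.2,"travel":[-0.008,0.105,0],"roll":0.143},{"jaw":0.2,"travel":[-0.014,0.139,0],"roll":0.191},{"jaw":0.2,"travel":[-0.022,0.173,0],"roll":0.239},{"jaw":0.2,"travel":[-0.022,0.173,0],"roll":0.239},{"jaw":0.2,"travel":[-0.022,0.173,0],"roll":0.239}]' >/dev/null; python3 push.py
```

```text
t 14.9 tool brg 0.7367 r 0.0698 xbrg 0.687 push 6.46 rad -0.18 Fz 1.87 z 0.0829
t 15.6 tool brg 0.4748 r 0.0699 xbrg 0.4388 push 5.5 rad -0.85 Fz 0.88 z 0.0832
```

```bash
python3 -m inch '[{"jaw":0.2,"travel":[-0.001,0.035,0],"roll":0.048},{"jaw":0.2,"travel":[-0.0035,0.07,0],"roll":0.096},{"jaw":0.2,"travel":[-0.0055,0.087,0],"roll":0.119},{"jaw":0.2,"travel":[-0.0055,0.087,0],"roll":0.119}]' >/dev/null; python3 push.py
for i in 1 2 3 4 5; do python3 -m inch '[{"jaw":0.2,"travel":[0,0.007,0],"roll":0.0095},{"jaw":0.2,"travel":[-0.0003,0.014,0],"roll":0.019},{"jaw":0.2,"travel":[-0.0006,0.021,0],"roll":0.0285},{"jaw":0.2,"travel":[-0.0006,0.021,0],"roll":0.0285}]' >/dev/null; python3 push.py; done
```

```text
t 16.0 tool brg 0.347 r 0.0699 xbrg 0.3137 push 5.31 rad -0.58 Fz 1.28 z 0.0832
t 16.4 tool brg 0.3206 r 0.0699 xbrg 0.2844 push 6.21 rad -0.12 Fz 0.77 z 0.0832
t 16.8 tool brg 0.291 r 0.0699 xbrg 0.2546 push 5.38 rad 0.36 Fz 0.78 z 0.0832
t 17.2 tool brg 0.2613 r 0.0699 xbrg 0.2248 push 5.36 rad -0.58 Fz 1.75 z 0.0832
t 17.6 tool brg 0.2315 r 0.0698 xbrg 0.195 push 5.02 rad 0.07 Fz 1.17 z 0.0832
t 18.0 tool brg 0.2012 r 0.0699 xbrg 0.1651 push 5.4 rad -1.22 Fz 0.5 z 0.0833
```

```bash
for i in 1 2 3; do python3 -m inch '[{"jaw":0.2,"travel":[0,0.007,0],"roll":0.0095},{"jaw":0.2,"travel":[-0.0003,0.014,0],"roll":0.019},{"jaw":0.2,"travel":[-0.0006,0.021,0],"roll":0.0285},{"jaw":0.2,"travel":[-0.0006,0.021,0],"roll":0.0285}]' >/dev/null; python3 push.py; done
```

```text
t 18.4 tool brg 0.1712 r 0.0699 xbrg 0.1353 push 5.96 rad -0.39 Fz 0.11 z 0.0833
t 18.8 tool brg 0.1412 r 0.0698 xbrg 0.1054 push 6.35 rad -0.18 Fz 0.38 z 0.0833
t 19.2 tool brg 0.1115 r 0.0698 xbrg 0.0757 push 6.62 rad -1.11 Fz 0.51 z 0.0833
```

```bash
for i in 1 2 3; do python3 -m inch '[{"jaw":0.2,"travel":[0,0.007,0],"roll":0.0095},{"jaw":0.2,"travel":[-0.0003,0.014,0],"roll":0.019},{"jaw":0.2,"travel":[-0.0006,0.021,0],"roll":0.0285},{"jaw":0.2,"travel":[-0.0006,0.021,0],"roll":0.0285}]' >/dev/null; python3 push.py; done
```

```text
t 19.6 tool brg 0.0816 r 0.0698 xbrg 0.0459 push 4.96 rad -0.18 Fz 0.52 z 0.0833
t 20.0 tool brg 0.0519 r 0.0698 xbrg 0.016 push 4.63 rad -0.87 Fz 0.27 z 0.0833
t 20.4 tool brg 0.0214 r 0.0698 xbrg -0.0138 push 6.2 rad 0.31 Fz 0.02 z 0.0834
```

```bash
for i in 1 2 3; do python3 -m inch '[{"jaw":0.2,"travel":[0,0.007,0],"roll":0.0095},{"jaw":0.2,"travel":[-0.0003,0.014,0],"roll":0.019},{"jaw":0.2,"travel":[-0.0006,0.021,0],"roll":0.0285},{"jaw":0.2,"travel":[-0.0006,0.021,0],"roll":0.0285}]' >/dev/null; python3 push.py; done
```

```text
t 20.8 tool brg -0.0089 r 0.0698 xbrg -0.0437 push 5.45 rad -0.46 Fz 0.28 z 0.0834
t 21.2 tool brg -0.0386 r 0.0698 xbrg -0.0735 push 5.43 rad -0.73 Fz 0.08 z 0.0834
t 21.6 tool brg -0.0682 r 0.0697 xbrg -0.1033 push 4.64 rad -0.42 Fz 0.52 z 0.0834
```

```bash
for i in 1 2 3; do python3 -m inch '[{"jaw":0.2,"travel":[0,0.007,0],"roll":0.0095},{"jaw":0.2,"travel":[-0.0003,0.014,0],"roll":0.019},{"jaw":0.2,"travel":[-0.0006,0.021,0],"roll":0.0285},{"jaw":0.2,"travel":[-0.0006,0.021,0],"roll":0.0285}]' >/dev/null; python3 push.py; done
```

```text
t 22.0 tool brg -0.0986 r 0.0697 xbrg -0.1332 push 5.61 rad 0.07 Fz 0.07 z 0.0834
t 22.4 tool brg -0.1225 r 0.0697 xbrg -0.1627 push 7.16 rad 0.92 Fz 0.02 z 0.0834
t 22.8 tool brg -0.1335 r 0.0695 xbrg -0.1917 push 7.74 rad -0.76 Fz -0.54 z 0.0834
```

```bash
for i in 1 2; do python3 -m inch '[{"jaw":0.2,"travel":[0,0.007,0],"roll":0.0095},{"jaw":0.2,"travel":[-0.0003,0.014,0],"roll":0.019},{"jaw":0.2,"travel":[-0.0003,0.014,0],"roll":0.019}]' >/dev/null; python3 push.py; python3 -m inch '[{"jaw":0.2,"travel":[0,0,0],"roll":0}]'>/dev/null; python3 push.py; done
```

```text
t 23.1 tool brg -0.141 r 0.0694 xbrg -0.211 push 9.85 rad -0.48 Fz -0.03 z 0.0834
t 23.2 tool brg -0.1411 r 0.0694 xbrg -0.2107 push 10.25 rad -1.71 Fz 0.86 z 0.0834
t 23.5 tool brg -0.1486 r 0.0693 xbrg -0.2303 push 11.99 rad -1.33 Fz -0.99 z 0.0835
t 23.6 tool brg -0.1487 r 0.0693 xbrg -0.23 push 11.75 rad -0.99 Fz -0.98 z 0.0835
```

```bash
for i in 1 2; do python3 -m inch '[{"jaw":0.2,"travel":[0,0.007,0],"roll":0.0095},{"jaw":0.2,"travel":[-0.0003,0.014,0],"roll":0.019},{"jaw":0.2,"travel":[-0.0003,0.014,0],"roll":0.019}]' >/dev/null; python3 push.py; python3 -m inch '[{"jaw":0.2,"travel":[0,0,0],"roll":0},{"jaw":0.2,"travel":[0,0,0],"roll":0}]'>/dev/null; python3 push.py; done
```

```text
t 23.9 tool brg -0.156 r 0.0692 xbrg -0.2496 push 13.04 rad -1.4 Fz -0.51 z 0.0835
t 24.1 tool brg -0.156 r 0.0692 xbrg -0.2494 push 13.34 rad -1.11 Fz -0.43 z 0.0835
t 24.4 tool brg -0.1646 r 0.0691 xbrg -0.269 push 14.78 rad -2.45 Fz 0.57 z 0.0835
t 24.6 tool brg -0.1636 r 0.069 xbrg -0.2687 push 14.69 rad -2.1 Fz -0.56 z 0.0835
```

```bash
python3 -m inch '[{"jaw":0.2,"travel":[0,0,0],"roll":0},{"jaw":0.2,"travel":[0,-0.02,0],"roll":0},{"jaw":0.2,"travel":[0,-0.04,0],"roll":0},{"jaw":0.2,"travel":[0,-0.06,0],"roll":0},{"jaw":0.25,"travel":[0,-0.08,0],"roll":0},{"jaw":0.35,"travel":[0,-0.08,0],"roll":0},{"jaw":0.45,"travel":[0,-0.08,0],"roll":0},{"jaw":0.45,"travel":[0,-0.08,0],"roll":0},{"jaw":0.45,"travel":[0,-0.08,0],"roll":0}]' >/dev/null; python3 push.py
python3 -m inch '[{"jaw":0.45,"travel":[0,-0.08,-0.2],"roll":0},{"jaw":0.45,"travel":[0,-0.08,-0.6],"roll":0},{"jaw":0.45,"travel":[0,-0.08,-1],"roll":0},{"jaw":0.45,"travel":[0,-0.08,-1],"roll":0}]' >/dev/null; python3 st.py
python3 -m inch '[{"jaw":0.45,"travel":[0,0.4,-0.2],"roll":0},{"jaw":0.45,"travel":[0,0.8,-0.2],"roll":0},{"jaw":0.45,"travel":[0,1,-0.2],"roll":0},{"jaw":0.45,"travel":[0,1,-0.2],"roll":0}]' >/dev/null;python3 -m inch '[{"jaw":0.45,"travel":[0,0.4,0],"roll":0},{"jaw":0.45,"travel":[0,0.8,0],"roll":0},{"jaw":0.45,"travel":[0,1,0],"roll":0},{"jaw":0.45,"travel":[0,1,0],"roll":0}]' >/dev/null; python3 st.py; python3 look.py pics/l2.png
```

```text
t 25.5 tool brg -0.1682 r 0.0697 xbrg -0.273 push 0.17 rad 0.63 Fz -0.07 z 0.0834
t 25.9 p [0.5819 0.0183 0.1885] brg x -0.273 gap 0.03865029369271129 F [0.9 0.3 0.9] M [ 0.02 -0.01 -0.02] ff 0.0 j [-0.29  0.6   0.33  1.77 -0.26  0.8  -1.68]
t 26.7 p [ 0.5234 -0.1769  0.2031] brg x -0.277 gap 0.03797489314793166 F [-0.3  0.5 -0.4] M [0.01 0.   0.05] ff 0.0 j [ 0.05  0.54  0.33  1.83 -0.23  0.81 -1.34]
```

View pics/l2.png

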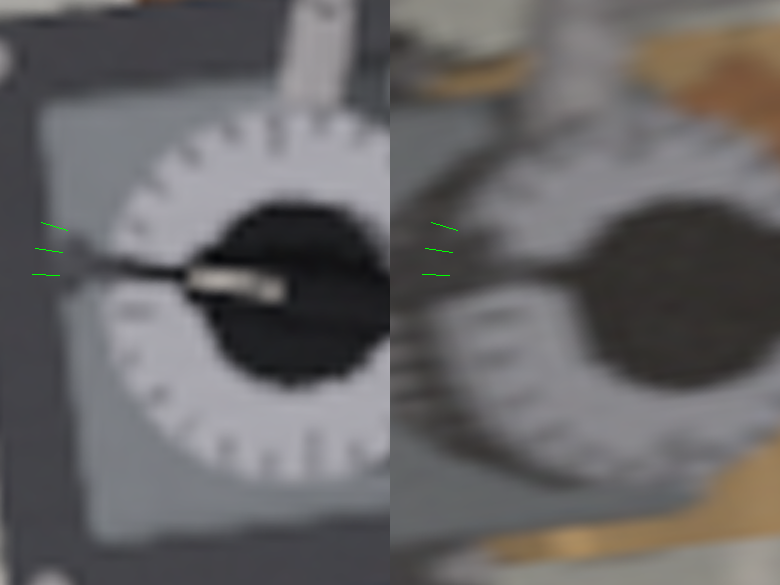

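The pointer is still on the rider, near (130,266), and the lever sits at its stop near (315,60). The robot is clear, so I'm handing in.

```bash
python3 -c "
from workcell import arm
print(arm.sign_off())"
```

```text
the job is handed in; nothing more can be done
None
```

The job is handed in: the pointer is on the rider in both camera views, the lock ring was tightened against its stop with about 15 N, and the arm is clear; no verdict came back.

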